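# Put a phone battery under the third test load and hold it there

### The arm

A 6-joint arm with a two-finger parallel gripper is mounted at the origin on the work surface. World frame = base frame: x ahead of the robot, y to its left, z up, the work surface at z = 0. Lengths are in m, angles in rad, forces in N, time in s.
With the tool pointing down it reaches from about 0.3 to 0.775 m from the base axis. Payload 14.6 kg.
Tool frame: the origin (TCP) lies on the centre line of the jaws, within the pads' length; the fingertips stand 8 mm ahead of it and the grasp point (between the pads) lies 11 mm behind it (manip.nose_length is the distance from the TCP to the fingertips, in m); z points along the fingers, y is the line along which they close (so a half turn about z gives the same grasp; the last joint's range is limited). The gripper opens to 94 mm and grips with 3 to 60 N. Pads are 16 mm wide; open, the fingers measure 119 mm over their backs; the gripper's body (75 mm by 177 mm) begins 78 mm behind the grasp point.
Start: joints at [-0.067, 0.3, 1.521, -0, 1.321, -0.067], TCP at [0.55, -0, 0.213] pointing down, gripper open.
Joint ranges: [-3.03, 3.03], [-0.79, 2.21], [0.23, 2.52], [-1.04, 4.18], [0, 3.07], [-2.55, 2.55]. Speed limits (rad/s): [2.22, 2.22, 2.57, 3.14, 3.14, 3.14].

### API

Orientations are given as a unit quaternion [x, y, z, w].
In Python, from rig import manip, vision, job gives the robot as it stands.
- The arm moves only by the tool move_arm, never from a script. Its argument "commands" is a list of rows, each a list of 2 entries, a list of its own where there are three numbers: the shift along the tool's x, y, z normalised to -1 to 1, where 1 is 0.1 m, then the turn about the tool's z normalised to -1 to 1, where 1 is pi/2 rad. A call has 1 to 5 rows; each row is the pose to reach, as a shift and turn from the pose commanded when the call began, along the tool's axes at that moment; what a row does not reach only later rows make up. A row lasts 1/12 s, in which the tool goes at most 41.7 mm and 7.16 degrees, less where a joint would pass 70% of its speed; a pose out of reach is approached as far as the arm can. A call with a number of a shift or a turn outside -1 to 1 is refused whole. A call with a gripper value outside its range is refused whole. "claw" is the opening, from 0 (shut) to 1 (fully open), set as the call begins (left out, the last holds). The fingers move at their own pace and stop on an object; "squeeze" is the grip in N (left out, the last holds). Time passes only in rows, so rows that repeat a pose let the fingers close. It gives the time, the measured TCP pose, the force, the opening and the grip force at its end, in the units of the state.
- manip.state(): the state, without advancing time (a new reading comes with each control period).
- vision.snapshot(name): name is "scene" or "side" or "wrist"; returns the picture (400x640x3 uint8, red, green, blue); there is no depth.
- vision.get_calibration(name): a dict with "K" (3x3 intrinsics, pixels), "rvec" (rotation vector, rad) and "tvec" (3), from world to camera coordinates, as OpenCV has them. Camera axes: x right, y down, z forward; pixel columns grow to the right and rows downward; lengths in m; the calibration is good to about 2 mm. A picture is of the moment at which its call begins: read the wrist's pose just before it. get_calibration takes no time and is no camera call; for the wrist camera it gives the pose at the moment of the call.
- job.sign_off(): hands the job in; it is judged then, once.
The state is a dict: "time_s": time; "qpos": joint angles; "qvel": joint speeds; "joint_efforts": joint torques, N m; "tool_pos": TCP position; "ee_rot": TCP orientation; "ft_force": force on the tool from outside, world axes, zero at the start; "wrist_torque": the same for the moment, N m; "width": finger opening in m; "grasp_force": force on a finger pad.
Only numpy, scipy, OpenCV 4.12 (cv2) and the standard library are available. Lean on these libraries where they do the work, as an engineer would, in place of code of your own. Each camera call takes 0.05 s, during which the arm holds its last target. There are 200 camera calls.

### The job

The phone battery in the bay of the turquoise tester is to be put under load. Turn the red contact-clamp knob clockwise until it clicks past its detent and stays locked, then turn the orange load selector clockwise from its home mark, feeling for the clicks, to the third stop and never on to the fourth. The selector springs back when let go, so finish still gripping it, held steady at the third stop, and leave the battery and everything else on the bench where they are.

Things in the scene. Friction and masses are not known exactly. Their poses are not given: they have to be found in the camera images.
- tester: Phone-battery load tester, fixed: turquoise housing 200 (its x) x 280 (its y) mm, dark top panel 56 mm above the bench; origin: centre of its underside, on the bench; z up. Looking along its +x: battery bay and clamp bridge left (+y), orange selector right and near, display block (22 mm high) right and far.
- clamp_handle: Red winged grip of the clamp knob: bar 40 long, 14 wide, 31 mm tall, over a skirt 40 mm across, on the aluminium bridge over the bay (26 x 78 mm, top 101 mm above the bench). Origin on the vertical turning axis at gripping height, 7 mm below the bar's top, 135 mm above the bench, at tester x +45, y +70; x along the bar to its white line, y across the 14 mm, z up.
- clamp (a joint): Clamp knob angle, rad, growing clockwise seen from above; starts at 0 to 0.3 (open). Turning lowers the contact block onto the battery. Resistance (up to 0.18 N m) eases at the click, near 0.75; then the knob is drawn on and stays near 1.2, its bar along the tester's x. Locked means beyond 1.05; hard stop at 1.35.
- load_handle: Orange winged grip of the load selector: bar 44 long, 14 wide, 31 mm tall, over a skirt 48 mm across and 8 thick on the panel. Origin on the vertical turning axis at gripping height, 7 mm below the bar's top, 89 mm above the bench, at tester x -35, y -80; x along the bar to its pointer end (white line), y across the 14 mm, z up.
- load_selector (a joint): Selector angle, rad, growing clockwise from above. Home is 0 (pointer 60 deg anticlockwise of tester +x, white tick). Five click stops, each 24 deg (0.419) on, with orange ticks; the third at 1.257. A spring (0.12 to 0.20 N m) turns it home when let go; clicks add +-0.09 N m: torque peaks 6 deg past a stop, nearly vanishes 6 deg before the next, is the spring's own on a stop.
- battery: The battery under test, a flat dark pouch pack 95 x 42 x 5 mm with a green contact board with gold pads at its +x end, lying in the bay (a 4 mm high aluminium frame on the panel); origin at the centre of its underside. To be left where it is.
- spare_battery: A second, identical battery on the bench left of the tester; origin at the centre of its underside. Leave alone.
- spudger: Blue plastic opening stick 140 x 12 x 5 mm lying on the front strip of the tester's panel; origin on its underside, x along it. Leave alone.
- tweezers: Steel tweezers 132 mm long, 9 mm high, on the bench right of the tester; origin on their underside. Leave alone.
- flux_bottle: White squeeze bottle, 36 mm across, 90 mm tall, standing; origin at the centre of its foot. Leave alone.
- cleaner_can: Yellow spray can, 54 mm across, 170 mm tall, standing; origin at the centre of its foot. Leave alone.
- phone: Opened phone 148 x 72 x 8 mm on the blue mat (4 mm thick) at the left; origin at the centre of its underside. Leave alone.
- coffee_cup: Paper cup 76 mm across, 95 mm tall, standing at the left; origin at the centre of its foot. Leave alone.
Not all that is in view belongs to the job. Leave any blue or pink look-alike of the battery alone.

How it is judged:
On the way, in this order (a step that is already met when the one before it is completed fails the run):
1. the clamp knob is clicked past its detent and locked, the load selector still at home (value of joint clamp above 1.05 rad and value of joint load_selector below 0.2 rad), for 0.2 s.
2. the load selector is at its third stop, in the grip (value of joint load_selector between 1.117 and 1.397 rad and contact force between the fingers and load_handle above 1 N), for 0.5 s.
At the end, for the whole second after the job is handed in: The clamp knob is locked (beyond 1.05 rad), the battery lies in its bay within 8 mm of where it was, and the fingers still grip the load selector (more than 1 N) and hold it still (under 0.15 rad/s) at its third stop, within 8 degrees (0.14 rad) of 72 degrees from home (all of step 2 and value of joint clamp above 1.05 rad and velocity of joint load_selector between -0.15 and 0.15 rad/s and horizontal distance between battery and tester below 0.09 m and distance of battery from where it was at the start of the episode below 0.008 m); the arm keeps its last pose, push and grip.
It fails at once if the load selector was turned on towards the fourth stop (beyond 1.5 rad) (value of joint load_selector above 1.5 rad).
It fails at once if the load selector was turned off its home while the clamp was not locked (value of joint load_selector above 0.25 rad and value of joint clamp below 0.95 rad).
It fails at once if the battery was pushed out of its place (more than 8 mm) (distance of battery from where it was at the start of the episode above 0.008 m).
It fails at once if something else on the bench was moved more than 15 mm (distance of any of spare_battery, spudger, tweezers, flux_bottle, cleaner_can, phone, coffee_cup from where it was at the start of the episode above 0.015 m).
It also fails if it takes over 51 s, if anything falls off the work surface, if the arm or the gripper's body presses on something with over 40 N, if the wrist force passes 120 N, or if a joint passes its speed limit or range.

## Working session

There is one attempt and no reset: what is moved stays moved. The work goes in short steps, Python scripts to look and compute and a tool call to move; the robot and the scene stay as the last step left them, time stands still between calls to the robot, and variables do not carry over. Pictures are saved under pics/ and viewed, at most 10 in all, crops included, and the job is handed in when it is done.

Besides the shell and the picture viewer there is one more tool, called after "Request:" as a command line: name --argument value ..., lists and objects as JSON in quotes. move_arm: Moves the arm, as the interface text tells. Scaled input: -1 to 1 covers 0.1 m each way for a shift and pi/2 rad each way for a turn. Its arguments: {"type":"object","properties":{"commands":{"type":"array"},"claw":{"type":"number"},"squeeze":{"type":"number"}},"required":["commands"]}

```bash
mkdir -p pics; ls; python3 - <<'E'
from rig import manip, vision
import cv2
print(manip.state())
for n in("scene","side"):
    cv2.imwrite(f"pics/{n}0.png",vision.snapshot(n)[:,:,::-1])
    print(vision.get_calibration(n))
E
```

```text
pics
{'time_s': 0.0, 'qpos': array([-6.65838533e-02,  3.00463281e-01,  1.52161413e+00, -1.37115975e-05,
        1.32067100e+00, -6.66044664e-02]), 'qvel': array([ 0.00014025,  0.00020957,  0.00019811, -0.00167316,  0.00030301,
        0.00046969]), 'joint_efforts': array([-1.53750298e-03, -5.31805658e+01, -3.52735734e+01,  7.07558286e-02,
        2.43994006e-02, -4.79655944e-05]), 'tool_pos': array([5.49739879e-01, 1.97959276e-05, 2.12876627e-01]), 'ee_rot': array([ 7.07098173e-01,  7.07115154e-01, -3.85522416e-04, -4.30534169e-04]), 'ft_force': array([-0.45776214, -0.4489553 ,  0.17347495]), 'wrist_torque': array([-0.00297306,  0.01653394, -0.0193772 ]), 'grasp_force': 0.0, 'width': 0.09430646581394961}
{'K': array([[390.42938068,   0.        , 319.24694676],
       [  0.        , 390.42938068, 207.09103726],
       [  0.        ,   0.        ,   1.        ]]), 'rvec': array([ 1.44990159,  1.7836388 , -1.03986842]), 'tvec': array([ 0.10412382, -0.13459988,  1.79459205])}
{'K': array([[391.49004338,   0.        , 321.91534505],
       [  0.        , 391.49004338, 202.57859291],
       [  0.        ,   0.        ,   1.        ]]), 'rvec': array([ 2.48495399, -0.13442564,  0.03261072]), 'tvec': array([-0.45993986,  0.10173761,  1.12310846])}
```

View pics/scene0.png

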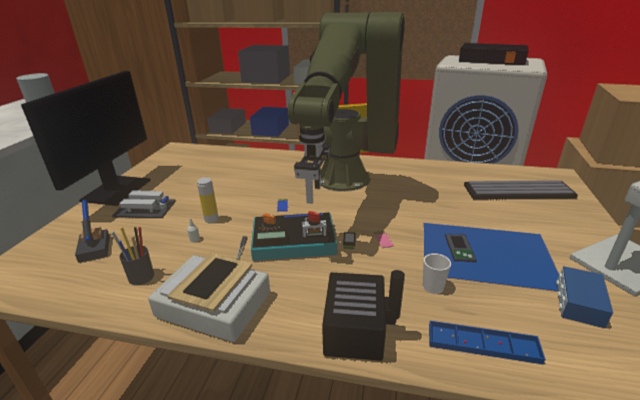

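View pics/side0.png

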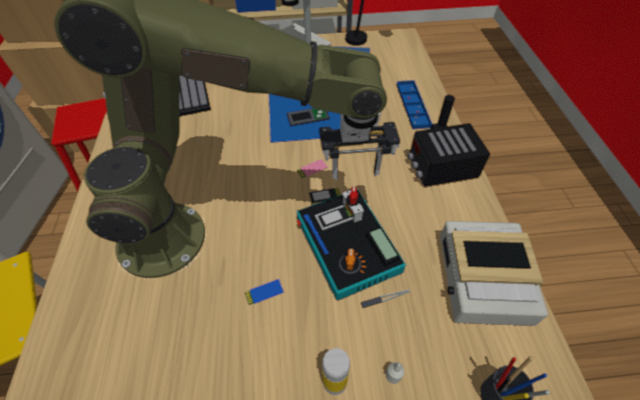

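The scene view has the tester around (293,235), with the red knob at (313,216) and the orange one at (268,218). In the side view red is at (353,196) and orange at (351,260). Next I'll triangulate the knobs and take a wrist picture.

```bash
cat > h.py <<'E'
import numpy as np, cv2
from rig import manip, vision
def cal(n):
    c=vision.get_calibration(n); R=cv2.Rodrigues(c["rvec"])[0]; return c["K"],R,np.array(c["tvec"]).reshape(3)
def ray(c,uv):
    K,R,t=c; d=R.T@np.linalg.solve(K,[uv[0],uv[1],1.]); return -R.T@t,d
def onz(c,uv,z):
    o,d=ray(c,uv); return o+d*(z-o[2])/d[2]
def proj(c,P):
    K,R,t=c; p=K@(R@np.array(P,float)+t); return p[:2]/p[2]
def tri(c1,u1,c2,u2):
    (o1,d1),(o2,d2)=ray(c1,u1),ray(c2,u2)
    s=np.linalg.lstsq(np.c_[d1,-d2],o2-o1,rcond=None)[0]
    a,b=o1+d1*s[0],o2+d2*s[1]; return (a+b)/2,np.linalg.norm(a-b)
def mask(im,kind,lo=110):
    h=cv2.cvtColor(im,cv2.COLOR_RGB2HSV); H,S,V=h[...,0].astype(int),h[...,1],h[...,2]
    r={'red':(H<5)|(H>172),'orange':(H>=6)&(H<=18),'teal':(H>82)&(H<98)}[kind]
    return (r&(S>(150 if kind!='teal' else lo))&(V>60)).astype(np.uint8)
def blobs(m,roi=None,n=4):
    if roi: 
        q=np.zeros_like(m); x0,y0,x1,y1=roi; q[y0:y1,x0:x1]=m[y0:y1,x0:x1]; m=q
    k,l,s,c=cv2.connectedComponentsWithStats(m)
    o=sorted(range(1,k),key=lambda i:-s[i,4])[:n]
    return [(s[i].tolist(),c[i].round(1).tolist()) for i in o]
E
python3 - <<'E'
from h import *
I={n:vision.snapshot(n) for n in("scene","side","wrist")}
for n,r in(("scene",(250,200,345,235)),("side",(300,170,400,290))):
    for k in("red","orange"): print(n,k,blobs(mask(I[n],k),r))
cs,cd=cal("scene"),cal("side")
print(tri(cs,(313.5,216),cd,(353,196)),tri(cs,(268,218),cd,(351,259)))
cv2.imwrite("pics/wrist0.png",I["wrist"][:,:,::-1])
K,R,t=cal("wrist");print(K,-R.T@t,R)
E
```

```text
scene red [([308, 212, 11, 10, 66], [312.8, 216.0])]
scene orange [([263, 214, 12, 10, 91], [268.6, 218.4]), ([319, 216, 1, 4, 4], [319.0, 217.5]), ([308, 211, 3, 2, 3], [309.0, 211.3]), ([263, 229, 2, 1, 2], [263.5, 229.0])]
side red [([349, 189, 10, 16, 102], [353.2, 196.6]), ([300, 224, 1, 1, 1], [300.0, 224.0])]
side orange [([345, 248, 13, 22, 162], [350.2, 259.0]), ([361, 260, 5, 3, 11], [363.0, 261.0]), ([362, 265, 4, 3, 11], [363.4, 266.1]), ([360, 270, 4, 4, 11], [361.6, 271.2])]
(array([ 0.54633544, -0.00420427,  0.1243349 ]), np.float64(0.003259342579897859)) (array([ 0.51874758, -0.17207526,  0.08156021]), np.float64(0.00042262782650456744))
[[316.38543797   0.         317.76042198]
 [  0.         316.38543797 202.17810892]
 [  0.           0.           1.        ]] [0.54923346 0.07414101 0.38517881] [[ 9.99999818e-01  4.16663183e-05 -6.01198453e-04]
 [ 1.94287970e-04 -9.66630405e-01  2.56174984e-01]
 [-5.70462836e-04 -2.56175055e-01 -9.66630237e-01]]
```

View pics/wrist0.png

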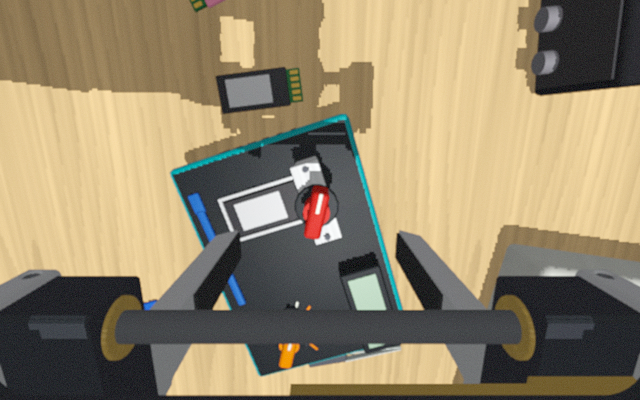

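The wrist view shows the tester's top corners near (173,172), (347,117), (400,348) and (262,375). The red bar lies between about (320,190) and (312,238), and the orange knob at (290,345) is partly hidden.

```bash
python3 - <<'E'
from h import *
I=vision.snapshot("wrist"); cw=cal("wrist"); cs,cd=cal("scene"),cal("side")
m=mask(I,'teal',90); print(blobs(m,(150,100,420,385)))
# tester corners on z=.056 and fit of known rectangle
ys,xs=np.nonzero(m[100:385,150:420]); P=np.array([onz(cw,(x+150,y+100),.056)[:2] for x,y in zip(xs,ys)])
W=np.array([onz(cw,u,.056)[:2] for u in((173,172),(347,117),(400,348),(262,375))])
T=np.array([(-.1,.14),(.1,.14),(.1,-.14),(-.1,-.14)])
print(W, [np.linalg.norm(W[i]-W[i-1]).round(4) for i in range(4)])
for n in(4,3):
    a,b=W[:n],T[:n]; A=a-a.mean(0);B=b-b.mean(0)
    th=np.arctan2((B[:,0]*A[:,1]-B[:,1]*A[:,0]).sum(),(A*B).sum()); R=np.array([[np.cos(th),-np.sin(th)],[np.sin(th),np.cos(th)]])
    o=a.mean(0)-R@b.mean(0); print("yaw",np.degrees(th),"o",o,"red",o+R@[.045,.07],"or",o+R@[-.035,-.08])
r=mask(I,'red'); print(blobs(r,(280,170,350,250)))
q=np.zeros_like(r);q[170:250,280:350]=r[170:250,280:350]
ys,xs=np.nonzero(q); Q=np.array([onz(cw,(x,y),.142)[:2] for x,y in zip(xs,ys)])
rc=cv2.minAreaRect((Q*1000).astype(np.float32));print(rc)
# white line
hsv=cv2.cvtColor(I,cv2.COLOR_RGB2HSV); c=I[175:250,285:345]; cv2.imwrite("pics/redcrop.png",cv2.resize(c[:,:,::-1],None,fx=8,fy=8,interpolation=0))
E
```

```text
[([171, 114, 231, 197, 2292], [298.9, 177.3]), ([309, 353, 37, 12, 86], [327.0, 358.3]), ([246, 343, 15, 32, 77], [252.8, 358.7]), ([222, 291, 10, 20, 49], [226.7, 299.8])]
[[ 0.39705303  0.0196451 ]
 [ 0.57846753  0.07543097]
 [ 0.64994108 -0.19808397]
 [ 0.47890068 -0.23821436]] [np.float64(0.2705), np.float64(0.1898), np.float64(0.2827), np.float64(0.1757)]
yaw 15.815575426622184 o [ 0.52609058 -0.08530556] red [ 0.55030913 -0.00569111] or [ 0.51421889 -0.17181604]
yaw 14.594855314256304 o [ 0.521322  -0.0878962] red [ 0.54723116 -0.00881576] or [ 0.50760999 -0.17413413]
[([303, 185, 26, 54, 912], [315.2, 212.5])]
((547.2828369140625, 1.4529151916503906), (20.116756439208984, 44.312721252441406), 0.4774978756904602)
```

View pics/redcrop.png

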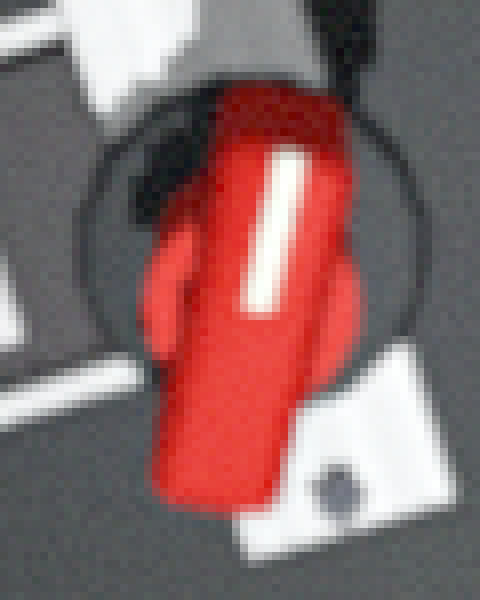

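The crop shows the bar's top face centred at about (315.8,215.2) full-image, with the white line running from (321.2,194) to (317.1,214).

```bash
python3 - <<'E'
from h import *
cw=cal("wrist")
a,b,c=[onz(cw,u,.142)[:2] for u in((321.2,194),(317.1,214),(315.8,215.3))]
d=a-b; print(c,np.degrees(np.arctan2(d[1],d[0])))
e,f=onz(cw,(318.9,193.3),.142),onz(cw,(311.3,237),.142); print(e,f,np.degrees(np.arctan2(*(e-f)[[1,0]])))
E
```

```text
[ 0.54755272 -0.00124396] 78.87296993048824
[0.55002826 0.01692489 0.142     ] [ 0.54383721 -0.01984122  0.142     ] 80.44163158015637
```

Request:
move_arm --commands '[[[-0.03, -0.03, 0.0], 0.08], [[-0.03, -0.03, 0.3], 0.114], [[-0.03, -0.03, 0.6], 0.114], [[-0.03, -0.03, 0.89], 0.114], [[-0.03, -0.03, 0.89], 0.114]]' --claw 0.5

```text
time_s: 0.72
tool_pos: [0.5445, -0.0029, 0.1194]
ee_rot: [0.768, 0.641, -0.003, -0.003]
ft_force: [0.3, 0.1, -0.5]
width: 0.0641
grasp_force: 0.0
```

Request:
move_arm --commands '[[[0, 0, 0], 0], [[0, 0, 0], 0], [[0, 0, 0], 0], [[0, 0, 0], 0], [[0, 0, 0], 0]]' --claw 0.0 --squeeze 15

```text
time_s: 1.13
tool_pos: [0.5475, -0.003, 0.1256]
ee_rot: [0.767, 0.641, 0.001, 0.001]
ft_force: [0.1, -0.6, -0.3]
width: 0.0308
grasp_force: 0.0
```

Request:
move_arm --commands '[[[0, 0, 0], 0], [[0, 0, 0], 0], [[0, 0, 0], 0], [[0, 0, 0], 0]]'

```text
time_s: 1.47
tool_pos: [0.548, -0.0032, 0.1252]
ee_rot: [0.768, 0.641, 0.001, 0.001]
ft_force: [5.8, -1.2, -0.5]
width: 0.0214
grasp_force: 15.0
```

Request:
move_arm --commands '[[[0, 0, 0], 0], [[0, 0, 0], 0], [[0, 0, 0], 0]]'

```text
time_s: 1.72
tool_pos: [0.548, -0.0032, 0.1252]
ee_rot: [0.768, 0.641, 0.001, 0.001]
ft_force: [6.4, -0.1, -0.3]
width: 0.0214
grasp_force: 15.0
```

```bash
python3 - <<'E'
from h import *
print(manip.state()["wrist_torque"])
I=vision.snapshot("wrist"); cv2.imwrite("pics/g1.png",cv2.resize(I[120:320,200:440,::-1],None,fx=3,fy=3,interpolation=2))
E
```

```text
[-0.0903897  -0.96002523 -0.00785649]
```

View pics/g1.png

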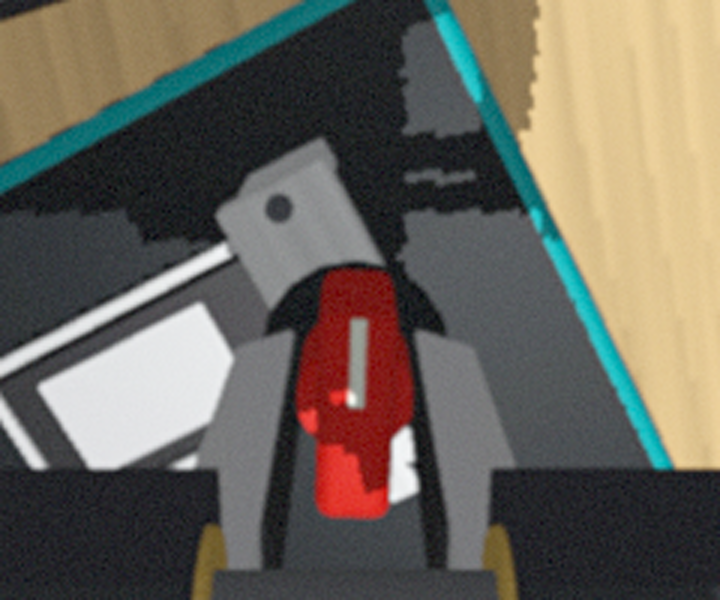

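The right finger touches the bar while the left has a gap, so the bar sits about 3.7 mm further along the tool's +y. I'll recentre and re-grip.

Request:
move_arm --commands '[[[0, 0, 0], 0], [[-0.01, 0.02, 0], 0.02], [[-0.01, 0.037, 0], 0.02], [[-0.01, 0.037, 0], 0.02]]' --claw 0.33

```text
time_s: 2.1
tool_pos: [0.5506, -0.0047, 0.1245]
ee_rot: [0.777, 0.629, 0.0, -0.0]
ft_force: [-0.1, 0.1, -0.4]
width: 0.0308
grasp_force: 0.0
```

Request:
move_arm --commands '[[[0, 0, 0], 0], [[0, 0, 0], 0], [[0, 0, 0], 0], [[0, 0, 0], 0], [[0, 0, 0], 0]]' --claw 0.0 --squeeze 15

```text
time_s: 2.52
tool_pos: [0.5482, -0.0041, 0.1242]
ee_rot: [0.777, 0.629, -0.002, -0.002]
ft_force: [-18.3, 1.6, 10.4]
width: 0.0216
grasp_force: 15.0
```

The fingers closed on the red hub around the bar: it's about 21 mm across and wider than the bar. I'll undo most of the shift, raise 8 mm to clear the hub, and re-grip.

Request:
move_arm --commands '[[[0, 0, 0], 0], [[0, 0, 0], 0], [[0, -0.027, -0.08], 0], [[0, -0.027, -0.08], 0], [[0, -0.027, -0.08], 0]]' --claw 0.33

```text
time_s: 2.93
tool_pos: [0.5481, -0.0041, 0.1332]
ee_rot: [0.777, 0.629, 0.0, 0.0]
ft_force: [-0.4, -0.6, 0.0]
width: 0.0312
grasp_force: 0.0
```

Request:
move_arm --commands '[[[0, 0, 0], 0], [[0, 0, 0], 0], [[0, 0, 0], 0], [[0, 0, 0], 0], [[0, 0, 0], 0]]' --claw 0.0 --squeeze 15

```text
time_s: 3.35
tool_pos: [0.5479, -0.0041, 0.1324]
ee_rot: [0.777, 0.629, 0.0, 0.0]
ft_force: [0.7, 0.2, 0.3]
width: 0.021
grasp_force: 15.0
```

```bash
python3 - <<'E'
from h import *
I=vision.snapshot("wrist")[120:320,220:420,::-1]; S=vision.snapshot("side")[140:240,300:400,::-1]
f=lambda a,s:cv2.resize(a,(400,400),interpolation=2)
cv2.imwrite("pics/g2.png",np.hstack([f(I,0),f(S,0)]))
print(proj(cal("wrist"),(.548,-.004,.142)))
E
```

```text
[319.2208064  255.74415726]
```

View pics/g2.png

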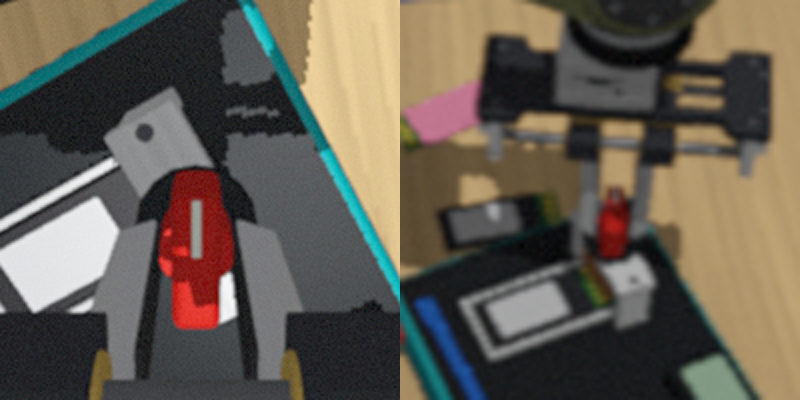

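The fingers are still on the hub, which must rise to about z 0.125–0.13. I'll go another 7 mm higher.

Request:
move_arm --commands '[[[0, 0, 0], 0], [[0, 0, -0.07], 0], [[0, 0, -0.07], 0]]' --claw 0.28

```text
time_s: 3.7
tool_pos: [0.5481, -0.0041, 0.1406]
ee_rot: [0.777, 0.629, 0.0, 0.0]
ft_force: [0.5, -0.6, 0.4]
width: 0.0262
grasp_force: 0.0
```

Request:
move_arm --commands '[[[0, 0, 0], 0], [[0, 0, 0], 0], [[0, 0, 0], 0], [[0, 0, 0], 0], [[0, 0, 0], 0]]' --claw 0.0 --squeeze 20

```text
time_s: 4.12
tool_pos: [0.548, -0.0041, 0.1402]
ee_rot: [0.777, 0.629, 0.0, 0.0]
ft_force: [-2.3, -0.4, 7.7]
width: 0.0138
grasp_force: 23.7
```

Now gripping the 14 mm bar. Turn the clamp clockwise.

Request:
move_arm --commands '[[[0, 0, 0], 0], [[0, 0, 0], 0.06], [[0, 0, 0], 0.12], [[0, 0, 0], 0.18], [[0, 0, 0], 0.24]]' --squeeze 35

```text
time_s: 4.53
tool_pos: [0.5475, -0.0038, 0.1402]
ee_rot: [0.883, 0.47, -0.0, -0.0]
ft_force: [-7.6, 2.2, 11.4]
width: 0.0134
grasp_force: 38.1
```

Request:
move_arm --commands '[[[0, 0, 0], 0.06], [[0, 0, 0], 0.12], [[0, 0, 0], 0.18], [[0, 0, 0], 0.24], [[0, 0, 0], 0.3]]'

```text
time_s: 4.95
tool_pos: [0.5469, -0.0032, 0.1402]
ee_rot: [0.968, 0.251, -0.001, -0.001]
ft_force: [-12.5, 6.5, 14.5]
width: 0.0135
grasp_force: 38.3
```

Request:
move_arm --commands '[[[0, 0, 0], 0.06], [[0, 0, 0], 0.12], [[0, 0, 0], 0.16], [[0, 0, 0], 0.16], [[0, 0, 0], 0.16]]'

```text
time_s: 5.37
tool_pos: [0.5467, -0.0028, 0.1402]
ee_rot: [0.992, 0.13, -0.001, -0.001]
ft_force: [-13.6, 9.0, 14.4]
width: 0.0133
grasp_force: 38.3
```

```bash
python3 - <<'E'
from h import *
s=manip.state(); print(s["wrist_torque"],s["ft_force"],s["qpos"],np.degrees(2*np.arctan2(s["ee_rot"][1],s["ee_rot"][0])))
I=vision.snapshot("wrist"); cv2.imwrite("pics/g3.png",cv2.resize(I[100:320,180:460,::-1],None,fx=2.5,fy=2.5,interpolation=2))
E
```

```text
[ 1.8551475   2.67656737 -0.04710452] [-13.58855124   8.96492816  14.37518976] [-0.07304793  0.36498115  1.61271647  0.0020826   1.16659623  1.23618685] 14.93929631901082
```

View pics/g3.png

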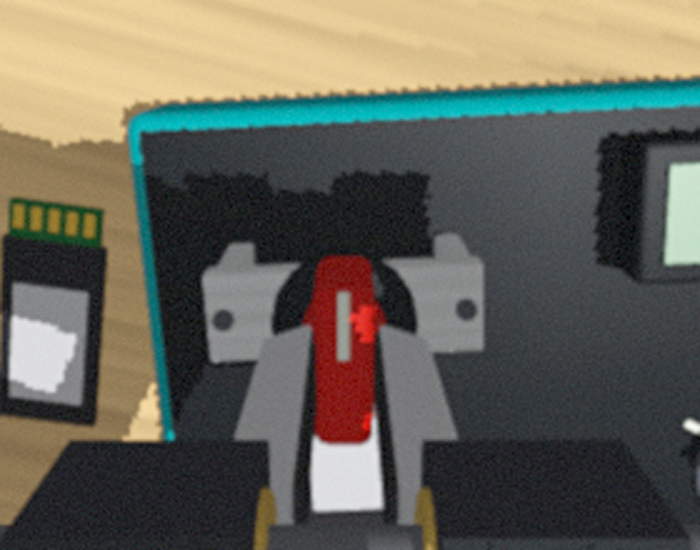

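The bar is now along the tester's x, so the clamp is locked. In this crop the tester's +x edge is at (140,115)–(700,85) and the bridge is level with it. Release and lift.

Request:
move_arm --commands '[[[0, 0, 0], 0], [[0, 0, 0], 0], [[0, 0, -0.3], 0], [[0, 0, -0.7], -0.07], [[0, 0, -0.8], -0.14]]' --claw 0.45

```text
time_s: 5.83
tool_pos: [0.5491, -0.0042, 0.2248]
ee_rot: [0.971, 0.24, 0.003, 0.001]
ft_force: [0.7, 0.3, 1.0]
width: 0.0411
grasp_force: 0.0
```

Request:
move_arm --commands '[[[0, 0, 0], -0.07], [[0, 0, 0], -0.14], [[0, 0, 0], -0.21], [[0, 0, 0], -0.28], [[0, 0, 0], -0.35]]' --claw 0.5

```text
time_s: 6.25
tool_pos: [0.5477, -0.0041, 0.2193]
ee_rot: [0.869, 0.495, -0.0, -0.0]
ft_force: [-0.2, -0.3, 0.0]
width: 0.0468
grasp_force: 0.0
```

Request:
move_arm --commands '[[[0, 0, 0], -0.07], [[0, 0, 0], -0.14], [[0, 0, 0], -0.2], [[0, 0, 0], -0.2], [[0, 0, 0], -0.2]]'

```text
time_s: 6.67
tool_pos: [0.5477, -0.0041, 0.2193]
ee_rot: [0.783, 0.622, -0.0, -0.0]
ft_force: [0.2, -0.2, -0.3]
width: 0.0472
grasp_force: 0.0
```

Request:
move_arm --commands '[[[-0.4, 0.04, 0], 0], [[-0.77, 0.08, 0], 0], [[-0.77, 0.08, 0], 0]]'

```text
time_s: 6.92
tool_pos: [0.5376, -0.0853, 0.2193]
ee_rot: [0.785, 0.62, -0.0, 0.0]
ft_force: [0.7, 0.1, -0.1]
width: 0.047
grasp_force: 0.0
```

Request:
move_arm --commands '[[[-0.4, 0.04, 0], 0], [[-0.77, 0.08, 0], 0], [[-0.77, 0.08, 0], 0]]'

```text
time_s: 7.17
tool_pos: [0.528, -0.1624, 0.2193]
ee_rot: [0.785, 0.62, -0.0, 0.0]
ft_force: [-0.2, -0.4, 0.8]
width: 0.0468
grasp_force: 0.0
```

Request:
move_arm --commands '[[[-0.4, 0.04, 0], 0], [[-0.77, 0.08, 0], 0], [[-0.77, 0.08, 0], 0], [[-0.77, 0.08, 0], 0], [[-0.77, 0.08, 0], 0]]'

```text
time_s: 7.58
tool_pos: [0.5194, -0.234, 0.2193]
ee_rot: [0.783, 0.622, 0.0, -0.0]
ft_force: [1.2, 0.8, -0.1]
width: 0.0471
grasp_force: 0.0
```

```bash
python3 - <<'E'
from h import *
s=manip.state(); print(s["tool_pos"],s["time_s"])
c=cal("wrist"); I=vision.snapshot("wrist"); np.savez("w4.npz",I=I,K=c[0],R=c[1],t=c[2])
u=proj(c,(.514,-.172,.096)).astype(int); print(u, blobs(mask(I,'orange')))
a=cv2.resize(I[:,:,::-1],(480,300)); x,y=np.clip(u,50,[590,350])
b=cv2.resize(I[y-50:y+50,x-50:x+50,::-1],(500,500),interpolation=2)
a=cv2.copyMakeBorder(a,0,200,0,0,cv2.BORDER_CONSTANT); cv2.imwrite("pics/g4.png",np.hstack([a[:,100:400],b])); print(x,y)
E
```

```text
[ 0.51942643 -0.23403608  0.21927545] 7.5833
[297 135] [([288, 106, 26, 50, 797], [300.4, 132.2]), ([331, 132, 12, 4, 43], [336.7, 133.3]), ([327, 144, 11, 8, 39], [332.3, 147.3]), ([323, 102, 8, 9, 36], [326.9, 105.7])]
297 135
```

View pics/g4.png

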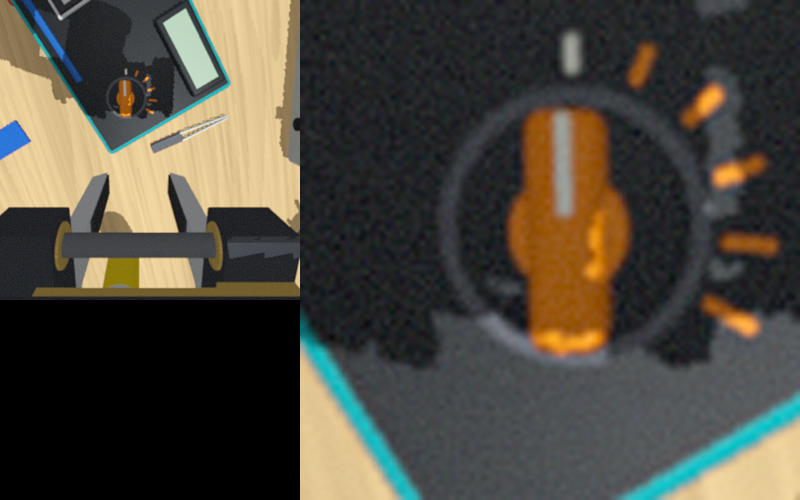

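The knob is at home: its white line, from (299,107) to (300,128), points at the white tick. The skirt ring is centred at about (302,129.4) and the bar top at about (300.6,129.4).

```bash
python3 - <<'E'
from h import *
d=np.load("w4.npz"); c=(d["K"],d["R"],d["t"]); print("cam",-c[1].T@c[2])
ring=onz(c,(302,129.4),.064); bar=onz(c,(300.6,129.4),.096); print(ring,bar)
for a,b in(((299,107.4),(300,128)),((299.7,106.6),(301.6,154.5))):
    e=onz(c,a,.096)-onz(c,b,.096); print("bar dir",np.degrees(np.arctan2(e[1],e[0])))
ctr=(ring+bar)/2
# ticks: crop centres
for u in((271,53),(342,65),(404,102),(440,171),(450,243),(430,315)):
    e=onz(c,(u[0]/5+247,u[1]/5+85),.057)-ring; print(np.degrees(np.arctan2(e[1],e[0])).round(1),np.linalg.norm(e[:2]).round(4))
# teal edge directions on z=.056
for a,b in(((304,355),(415,500)),((630,500),(800,395))):
    p,q=[onz(c,((k[0]-300)/5+247,k[1]/5+85),.056) for k in(a,b)]; e=q-p; print("edge",np.degrees(np.arctan2(e[1],e[0])))
s=manip.state(); r=s["ee_rot"]; th=2*np.arctan2(r[1],r[0]); X=np.array([np.cos(th),np.sin(th)]);Y=np.array([np.sin(th),-np.cos(th)])
for p in(ring,bar): v=p[:2]-s["tool_pos"][:2]; print("shift tool x,y",v@X,v@Y,"tool deg",np.degrees(th))
E
```

```text
cam [ 0.53548313 -0.16188948  0.39129443]
[ 0.51754172 -0.16870249  0.064     ] [ 0.5180548  -0.16774813  0.096     ]
bar dir 78.95617407273366
bar dir 78.4598511788146
78.2 0.0329
53.0 0.0334
28.9 0.035
3.4 0.035
-20.2 0.0361
-44.2 0.0372
edge -67.62230541839595
edge 19.06822582199137
shift tool x,y 0.06279934099612987 -0.016612136588075126 tool deg 76.9956263507757
shift tool x,y 0.06384468206648629 -0.016326974173405506 tool deg 76.9956263507757
```

Request:
move_arm --commands '[[[0.35, -0.1, 0], -0.016], [[0.63, -0.155, 0.0], -0.016], [[0.63, -0.155, 0.3], -0.016], [[0.63, -0.155, 0.6], -0.016], [[0.63, -0.155, 0.6], -0.016]]' --claw 0.5

```text
time_s: 8.05
tool_pos: [0.5166, -0.1673, 0.1548]
ee_rot: [0.774, 0.633, -0.002, -0.003]
ft_force: [0.4, 0.3, -0.8]
width: 0.0468
grasp_force: 0.0
```

Request:
move_arm --commands '[[[0, 0, 0.3], 0], [[0, 0, 0.65], 0], [[0, 0, 0.65], 0], [[0, 0, 0.65], 0], [[0, 0, 0.65], 0]]' --claw 0.28

```text
time_s: 8.47
tool_pos: [0.5195, -0.1698, 0.0969]
ee_rot: [0.774, 0.633, 0.001, 0.001]
ft_force: [0.0, -0.9, 1.2]
width: 0.0263
grasp_force: 0.0
```

Request:
move_arm --commands '[[[0, 0, 0], 0], [[0, 0, 0], 0], [[0, 0, 0], 0], [[0, 0, 0], 0], [[0, 0, 0], 0]]' --claw 0 --squeeze 15

```text
time_s: 8.88
tool_pos: [0.5178, -0.1697, 0.0961]
ee_rot: [0.775, 0.633, -0.0, -0.0]
ft_force: [-11.4, 3.6, 12.3]
width: 0.0139
grasp_force: 15.0
```

Request:
move_arm --commands '[[[0, 0, 0], 0], [[0, -0.013, 0.03], 0], [[0, -0.013, 0.03], 0]]' --claw 0.26

```text
time_s: 9.13
tool_pos: [0.5173, -0.1695, 0.0918]
ee_rot: [0.775, 0.633, 0.0, 0.0]
ft_force: [-0.2, 0.6, 1.0]
width: 0.0243
grasp_force: 0.0
```

Request:
move_arm --commands '[[[0, 0, 0], 0], [[0, 0, 0], 0], [[0, 0, 0], 0], [[0, 0, 0], 0], [[0, 0, 0], 0]]' --claw 0 --squeeze 15

```text
time_s: 9.55
tool_pos: [0.5174, -0.1695, 0.0916]
ee_rot: [0.775, 0.633, 0.0, 0.0]
ft_force: [2.1, -0.2, 1.4]
width: 0.0205
grasp_force: 15.0
```

Request:
move_arm --commands '[[[0, 0, 0], 0], [[0, 0.002, -0.027], 0], [[0, 0.002, -0.027], 0]]' --claw 0.26

```text
time_s: 9.8
tool_pos: [0.5173, -0.1695, 0.0944]
ee_rot: [0.774, 0.633, -0.0, -0.0]
ft_force: [0.2, -0.7, -0.1]
width: 0.0245
grasp_force: 0.0
```

Request:
move_arm --commands '[[[0, 0, 0], 0], [[0, 0, 0], 0], [[0, 0, 0], 0], [[0, 0, 0], 0], [[0, 0, 0], 0]]' --claw 0 --squeeze 20

```text
time_s: 10.22
tool_pos: [0.5174, -0.1695, 0.0943]
ee_rot: [0.775, 0.633, 0.0, 0.0]
ft_force: [-0.0, -0.1, 3.1]
width: 0.0137
grasp_force: 20.4
```

Clean grip. Turn with a firmer squeeze, first to about 54°.

Request:
move_arm --commands '[[[0, 0, 0], 0], [[0, 0, 0], 0.05], [[0, 0, 0], 0.1], [[0, 0, 0], 0.15], [[0, 0, 0], 0.2]]' --squeeze 40

```text
time_s: 10.63
tool_pos: [0.5174, -0.1695, 0.0943]
ee_rot: [0.865, 0.502, -0.0, 0.0]
ft_force: [-0.8, -1.0, 4.4]
width: 0.0132
grasp_force: 41.0
```

Request:
move_arm --commands '[[[0, 0, 0], 0.05], [[0, 0, 0], 0.1], [[0, 0, 0], 0.15], [[0, 0, 0], 0.2], [[0, 0, 0], 0.25]]'

```text
time_s: 11.05
tool_pos: [0.5173, -0.1694, 0.0943]
ee_rot: [0.946, 0.324, -0.0, -0.0]
ft_force: [-1.2, 1.5, 4.8]
width: 0.0132
grasp_force: 41.1
```

Request:
move_arm --commands '[[[0, 0, 0], 0.04], [[0, 0, 0], 0.08], [[0, 0, 0], 0.12], [[0, 0, 0], 0.15], [[0, 0, 0], 0.15]]'

```text
time_s: 11.47
tool_pos: [0.5172, -0.1694, 0.0943]
ee_rot: [0.978, 0.211, -0.0, -0.0]
ft_force: [-0.9, 0.9, 5.3]
width: 0.0135
grasp_force: 41.2
```

```bash
python3 - <<'E'
from h import *
s=manip.state(); r=s["ee_rot"]; print(s["wrist_torque"],s["ft_force"],78.5-np.degrees(2*np.arctan2(r[1],r[0])))
c=cal("wrist"); I=vision.snapshot("wrist"); np.savez("w5.npz",I=I,K=c[0],R=c[1],t=c[2])
u=proj(c,(.5175,-.169,.096)).astype(int); x,y=u; print(u)
cv2.imwrite("pics/g5.png",cv2.resize(I[y-60:y+40,x-50:x+50,::-1],(600,600),interpolation=2))
E
```

```text
[0.22020096 0.40432209 0.24590699] [-0.92683554  0.91597128  5.27744819] 54.17457404973241
[317 248]
```

View pics/g5.png

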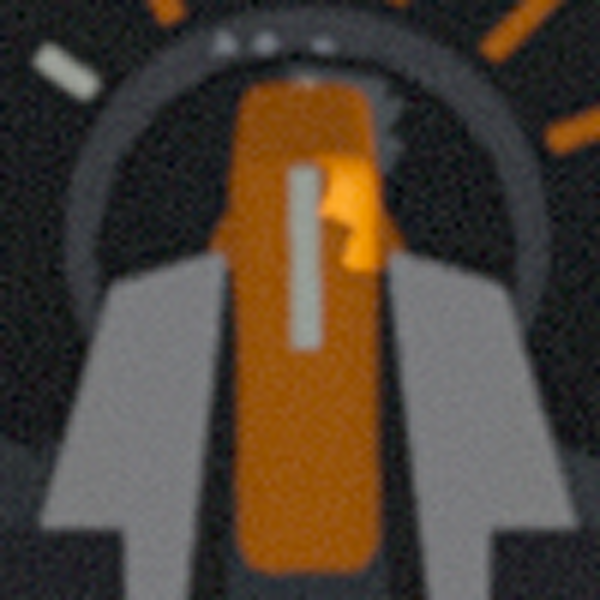

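The bar is parallel to the jaws with no slip. The torque of 0.246 N m fits the peak just past the second stop (48°). Continue 18° to the third stop.

Request:
move_arm --commands '[[[0, 0, 0], 0.05], [[0, 0, 0], 0.1], [[0, 0, 0], 0.15], [[0, 0, 0], 0.199], [[0, 0, 0], 0.199]]'

```text
time_s: 11.93
tool_pos: [0.5172, -0.1693, 0.0943]
ee_rot: [0.998, 0.055, -0.0, -0.0]
ft_force: [-1.5, 1.4, 5.4]
width: 0.0134
grasp_force: 41.2
```

Request:
move_arm --commands '[[[0, 0, 0], 0], [[0, 0, 0], 0], [[0, 0, 0], 0], [[0, 0, 0], 0], [[0, 0, 0], 0]]'

```text
time_s: 12.35
tool_pos: [0.5172, -0.1693, 0.0943]
ee_rot: [0.998, 0.058, -0.0, -0.0]
ft_force: [-2.1, 1.6, 5.9]
width: 0.0133
grasp_force: 41.2
```

```bash
python3 - <<'E'
from h import *
s=manip.state(); r=s["ee_rot"]; print(s["wrist_torque"],s["ft_force"],78.5-np.degrees(2*np.arctan2(r[1],r[0])))
c=cal("wrist"); I=vision.snapshot("wrist")
u=proj(c,(.5175,-.169,.096)).astype(int); x,y=u
C=I[y-60:y+40,x-50:x+50]; h=cv2.cvtColor(C,cv2.COLOR_RGB2HSV)
def ang(m):
    k,l,st,_=cv2.connectedComponentsWithStats(m.astype(np.uint8)); i=1+np.argmax(st[1:,4]); yy,xx=np.nonzero(l==i)
    p=np.array([onz(c,(a+x-50,b+y-60),.096)[:2] for a,b in zip(xx,yy)]); v=np.linalg.svd(p-p.mean(0))[2][0]
    return len(xx),np.degrees(np.arctan2(v[1],v[0]))%180
print("orange",ang(mask(C,'orange')>0)); 
w=(h[...,1]<60)&(h[...,2]>110); q=np.zeros_like(w); q[22:62,44:58]=w[22:62,44:58]; print("white",ang(q))
E
```

```text
[0.44760707 0.46172694 0.12807609] [-2.11097867  1.56537286  5.852529  ] 71.90709718539968
orange (1787, np.float64(6.741210161630789))
white (120, np.float64(6.58422708340251))
```

The measured pointer angle is 72° from home and the torque equals the spring's own. I'll hold a bit longer, checking the clamp once more.

Request:
move_arm --commands '[[[0, 0, 0], 0], [[0, 0, 0], 0], [[0, 0, 0], 0], [[0, 0, 0], 0], [[0, 0, 0], 0]]'

```text
time_s: 12.82
tool_pos: [0.5172, -0.1693, 0.0943]
ee_rot: [0.998, 0.058, -0.0, -0.0]
ft_force: [-1.9, 1.5, 5.1]
width: 0.0138
grasp_force: 41.2
```

```bash
python3 - <<'E'
from h import *
s=manip.state(); r=s["ee_rot"]; print(s["time_s"],s["grasp_force"],s["wrist_torque"][2],78.5-np.degrees(2*np.arctan2(r[1],r[0])))
S=vision.snapshot("side"); print(blobs(mask(S,'red'),(320,170,390,225),2))
c=cal("side"); print([proj(c,(.548+.02*np.cos(a),-.004+.02*np.sin(a),.142)).round(1) for a in np.radians((18,198,80,260))])
cv2.imwrite("pics/g6.png",cv2.resize(S[150:250,300:400,::-1],(600,600),interpolation=2))
E
```

```text
12.8167 41.19920823668508 0.15393678160408836 71.90615528367377
[]
[array([360.3, 188.8]), array([346.8, 193.7]), array([353.8, 185.5]), array([353.5, 197.2])]
```

View pics/g6.png

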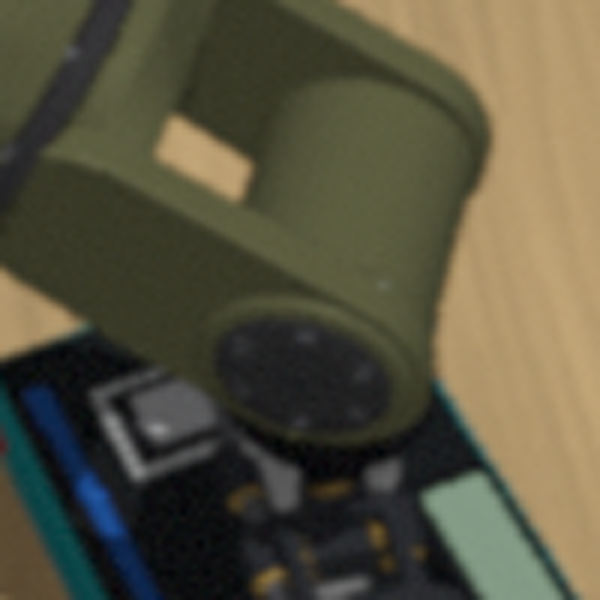

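In the side view the arm hides the clamp, so I'll check it in the scene view and hand in if the bar is seen turned.

```bash
python3 - <<'E'
from h import *
from rig import job
S=vision.snapshot("scene"); b=blobs(mask(S,'red'),(300,205,330,230),2); print(b)
c=cal("scene")
for d in(18,80): print(d,[proj(c,(.548+s*.02*np.cos(np.radians(d)),-.004+s*.02*np.sin(np.radians(d)),.142)).round(1).tolist() for s in(1,-1)])
if b and b[0][0][2]<=10: print(job.sign_off())
E
```

```text
[([311, 210, 6, 11, 32], [312.7, 215.1]), ([313, 221, 2, 2, 3], [313.7, 221.7])]
18 [[313.4, 215.1], [312.4, 208.8]]
80 [[318.6, 213.1], [307.2, 210.8]]
the job is handed in; nothing more can be done
None
```

The job is handed in, but the verdict was not shown. The clamp knob is turned to its locked position, and the load selector is gripped at about 41 N and held at the third stop, measured at 72° from home.

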